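# Stack the pastel tins on the carousel and click it on

## Robot

A 6-joint arm with a two-finger parallel gripper is mounted at the origin on the work surface. World frame = base frame: x ahead of the robot, y to its left, z up, the work surface at z = 0. Lengths are in m, angles in rad, forces in N, time in s.
With the tool pointing down it reaches from about 0.25 to 0.725 m from the base axis. Payload 4 kg.
Tool frame: the origin (TCP) lies on the centre line of the jaws, within the pads' length; the fingertips stand 14 mm ahead of it and the grasp point (between the pads) lies 5 mm behind it; z points along the fingers, x is the direction in which the jaws open and shut, and the axes are right-handed (so a half turn about z gives the same grasp; the last joint's range is limited). The gripper opens to 85 mm and grips with 20 to 120 N. Pads are 22 mm wide; open, the fingers measure 114 mm over their backs; the gripper's body (76 mm by 85 mm) begins 54 mm behind the grasp point. The pads swing forward as they close: fully open they stand 13 mm farther back than shut.
Start: joints at [1.258, 0.241, 0.005, 1.335, 0, 1.571], TCP at [0.154, 0.476, 0.245] pointing down, gripper open.
Joint ranges: [-2.72, 2.72], [-1.05, 1.87], [-1.09, 1.28], [-1.99, 2.15], [-1.42, 1.44], [-3.14, 3.14]. Speed limits (rad/s): [2.79, 2.79, 3.14, 3.14, 3.14, 3.14].

## Interface

Orientations are given as a unit quaternion [x, y, z, w].
In Python, from workcell import bot gives the robot as it stands.
- The arm moves only by the tool play_rows, never from a script. Its argument "motion" is a list of rows, each an object with "fingers": the closure, from -1 (fully open) to 1 (shut), so that 0 is half open; "translation": the shift along the tool's x, y, z in cm, a list of three; "roll": the turn about the tool's z in degrees. A call has 1 to 20 rows; each row is the pose to reach, as a shift and turn from the pose commanded when the call began, along the tool's axes at that moment; what a row does not reach only later rows make up. A row lasts 1/12 s, in which the tool goes at most 41.7 mm and 7.16 degrees, less where a joint would pass 70% of its speed; a pose out of reach is approached as far as the arm can. A call with a gripper value outside its range is refused whole. The fingers move at their own pace and stop on an object; the grip force is fixed at half the most. Time passes only in rows, so rows that repeat a pose let the fingers close. It gives the time, the measured TCP pose, the force and the opening at its end, in the units of the state.
- bot.get_obs(): the state, without advancing time (a new reading comes with each control period).
- bot.camera(name): name is "scene" or "top" or "wrist"; returns a dict with "pixels" (420x560x3 uint8, red, green, blue), "intrinsics" (3x3 intrinsics, pixels), "k1" (the pictures are not rectified: a ray, as slopes to the right and down, at radius r is drawn at 1 + k1 r^2 times it, then the intrinsics apply), "world_to_cam" (4x4, takes a point from world to camera coordinates). Camera axes: x right, y down, z forward; pixel columns grow to the right and rows downward; lengths in m; the calibration is good to about 2 mm. A picture is of the moment at which its call begins. There is no depth.
- bot.job_done(): hands the job in, once; it reports no verdict.
The state is a dict: "clock": time; "joint_pos": joint angles; "joint_vel": joint speeds; "tau": joint torques, N m; "eef_pos": TCP position; "tool_rot": TCP orientation; "ft_force": force on the tool from outside, world axes, zero at the start; "ft_torque": the same for the moment, N m; "grip_width": finger opening in m.
Only numpy, scipy, OpenCV 4.12 (cv2) and the standard library are available. Lean on these libraries where they do the work, as an engineer would, in place of code of your own. Each camera call takes 0.05 s, during which the arm holds its last target. There are 200 camera calls.

## Task

Put the pastel tins away on the six-bay carousel: set the blue tin squarely on the black tin that already stands in the front bay, then the red tin squarely on the blue one, edges in line, setting each down gently rather than dropping it. Then turn the carousel exactly one click anticlockwise (seen from above), so that the empty bay comes to the front where the black tin was, with the column still standing square in its bay and the carousel left resting in its click. Leave the paint bottle and the brush pot where they are.

Things in the scene. Friction and masses are not known exactly. Their poses are not given: they have to be found in the camera images.
- tin_black: closed black tin with a small card of colour swatches on its lid, 96 mm long (its x axis), 60 mm wide (its y axis), 30 mm high, about 0.26 kg; it starts in the front bay of the carousel, the foot of the column; origin: centre of its underside, z up
- tin_blue: closed blue tin with a card of swatches on its lid, 96 mm long (its x axis), 60 mm wide (its y axis), 34 mm high, about 0.24 kg; it starts on the table to the left or right of the carousel; origin: centre of its underside, z up
- tin_red: closed red tin with a card of swatches on its lid, 96 mm long (its x axis), 60 mm wide (its y axis), 26 mm high, about 0.20 kg; it starts on the table on the other side; origin: centre of its underside, z up
- carousel: fixed black foot of the carousel; origin on the turning axis at table height; its -x axis points to its red upright pointer (45 mm high, 175 mm from the axis), which marks the front. The plywood platter turning on it is a disc 326 mm across, upper face 50 mm above the table, with six bays 60 degrees apart, each a light grey pad 100 x 66 mm, 2 mm thick, with a 5 mm high rim around it
- platter (a joint): angle of the platter, rad, positive anticlockwise seen from above; 0 at the start; it has a sprung click stop every 60 degrees (1.047 rad) and draws itself into a stop when let go within about 0.3 rad of it (about 0.3 N m to turn out of a stop)
- bay (a point): centre of the black tin's bay, on the pad's upper face (52 mm above the table), 105 mm from the axis; it turns with the platter; x axis radial (the long side of a tin lies along it), z up
- next_bay (a point): centre of the empty bay, on the pad's upper face (52 mm above the table), 105 mm from the axis, next to the black tin's bay on the robot's left; turns with the platter. The bay to the robot's right of the black tin holds a fixed low white pan tray (12 mm high), the other three fixed jars (50 mm across, 62 mm high)
- handle (a point): middle of the wooden carry handle, on the turning axis, 170 mm above the table: a level bar 72 mm long along this point's x axis (at the start in line with the black tin's bay), 18 mm wide along y, 22 mm high (11 mm above and below this point), on a 14 mm steel post; turns with the platter; grip it across its width from above
- bottle: white paint bottle with a green label, 60 mm across, 150 mm high, standing on the table; a bystander; origin: centre of its underside
- brush_pot: blue pot with three brushes, 72 mm across, 100 mm high, 215 mm with the brushes; a bystander; origin: centre of its underside
Things that resemble listed ones, but are neither listed nor needed, are in the scene too. What is shaped like the tin_blue but green or turquoise is not meant.

How it is judged:
On the way, in this order (a step that is already met when the one before it is completed fails the run):
1. the blue tin rests squarely on the black tin in the front bay and is let go, the carousel not yet turned (horizontal distance between tin_black and bay below 0.012 m and angle between the x axis of tin_black and the x axis of bay, either way round below 0.12 rad and z of tin_black in the frame of bay below 0.004 m and angle between each of tin_black, tin_blue's own z axis and vertical below 0.06 rad and horizontal distance between tin_blue and tin_black below 0.008 m and angle between the x axis of tin_blue and the x axis of tin_black, either way round below 0.1 rad and z of tin_blue in the frame of tin_black between 0.026 and 0.034 m and value of joint platter between -0.2 and 0.2 rad and contact force between the fingers and tin_blue below 0.2 N), for 0.2 s.
2. the red tin rests squarely on the blue tin and is let go, the carousel not yet turned (all of step 1 and horizontal distance between tin_red and tin_blue below 0.008 m and angle between the x axis of tin_red and the x axis of tin_blue, either way round below 0.1 rad and z of tin_red in the frame of tin_blue between 0.03 and 0.038 m and angle between tin_red's own z axis and vertical below 0.06 rad and contact force between the fingers and tin_black below 0.2 N and contact force between the fingers and tin_red below 0.2 N), for 0.2 s.
At the end, for the whole second after the job is handed in: Black tin flat in its bay (within 12 mm, 0.12 rad), blue tin flat on it, red tin flat on the blue one (each within 8 mm and 0.1 rad of the tin below); the platter rests one click anticlockwise of its start (1.047 rad, within 0.08); all at rest (horizontal distance between tin_black and bay below 0.012 m and angle between the x axis of tin_black and the x axis of bay, either way round below 0.12 rad and z of tin_black in the frame of bay below 0.004 m and angle between each of tin_black, tin_blue, tin_red's own z axis and vertical below 0.06 rad and horizontal distance between tin_blue and tin_black below 0.008 m and angle between the x axis of tin_blue and the x axis of tin_black, either way round below 0.1 rad and z of tin_blue in the frame of tin_black between 0.026 and 0.034 m and horizontal distance between tin_red and tin_blue below 0.008 m and angle between the x axis of tin_red and the x axis of tin_blue, either way round below 0.1 rad and z of tin_red in the frame of tin_blue between 0.03 and 0.038 m and value of joint platter between 0.967 and 1.127 rad and linear speed of each of tin_black, tin_blue, tin_red below 0.02 m/s and velocity of joint platter between -0.03 and 0.03 rad/s); the robot touches nothing.
It fails at once if the bottle or the brush pot is shoved more than 25 mm or knocked over (distance of any of bottle, brush_pot from where it was at the start of the episode above 0.025 m or angle between any of bottle, brush_pot's own z axis and vertical above 0.3 rad).
It fails at once if the black tin is dropped or thrown: it moves faster than 0.5 m/s while the fingers do not touch it (linear speed of tin_black above 0.5 m/s and contact force between the fingers and tin_black below 0.1 N).
It fails at once if the blue tin is dropped or thrown: it moves faster than 0.5 m/s while the fingers do not touch it (linear speed of tin_blue above 0.5 m/s and contact force between the fingers and tin_blue below 0.1 N).
It fails at once if the red tin is dropped or thrown: it moves faster than 0.5 m/s while the fingers do not touch it (linear speed of tin_red above 0.5 m/s and contact force between the fingers and tin_red below 0.1 N).
It also fails if it takes over 64 s, if anything falls off the work surface, if the arm or the gripper's body presses on something with over 40 N, if the wrist force passes 120 N, or if a joint passes its speed limit or range.

## Working session

There is one attempt and no reset: what is moved stays moved. The work goes in short steps, Python scripts to look and compute and a tool call to move; the robot and the scene stay as the last step left them, time stands still between calls to the robot, and variables do not carry over. Pictures are saved under pics/ and viewed, about 8 in all and at most 12, crops included, and the job is handed in when it is done.

Besides the shell and the picture viewer there is one more tool, called as name(argument=value, ...) on one line, values as JSON. play_rows: Moves the arm, as the interface text tells. Its arguments: {"type":"object","properties":{"motion":{"type":"array","items":{"type":"object","properties":{"fingers":{"type":"number"},"translation":{"type":"array","items":{"type":"number"}},"roll":{"type":"number"}}}}},"required":["motion"]}

```bash
mkdir -p pics; ls; cat > h.py <<'E'
import numpy as np, cv2
from workcell import bot
def cam(n,save=None):
    c=bot.camera(n)
    if save: cv2.imwrite('pics/'+save,c['pixels'][:,:,::-1])
    return c
def ray(c,uv,z):
    "pixels -> world points on plane z"
    uv=np.atleast_2d(np.asarray(uv,float)); K=np.array(c['intrinsics']); T=np.array(c['world_to_cam'])
    n=cv2.undistortPoints(uv[:,None],K,np.array([c['k1'],0,0,0.]))[:,0]
    d=np.c_[n,np.ones(len(n))]@T[:3,:3]; o=-T[:3,:3].T@T[:3,3]
    return o+d*((z-o[2])/d[:,2])[:,None]
def proj(c,P):
    T=np.array(c['world_to_cam']); P=np.atleast_2d(P)
    return cv2.projectPoints(np.asarray(P,float),cv2.Rodrigues(T[:3,:3])[0],T[:3,3],np.array(c['intrinsics']),np.array([c['k1'],0,0,0.]))[0][:,0]
E
python3 - <<'E'
from h import *
a=cam('top','t0.png');b=cam('scene','s0.png')
print(bot.get_obs())
for c in(a,b):
    T=np.array(c['world_to_cam']);print(-T[:3,:3].T@T[:3,3],c['k1'])
E
```

```text
pics
{'clock': 0.1, 'joint_pos': array([1.25799967e+00, 2.41346830e-01, 3.84759566e-03, 1.33521577e+00,
       2.79356753e-06, 1.57078170e+00]), 'joint_vel': array([ 0.00046224, -0.00270541,  0.00492859, -0.00060362,  0.00055238,
        0.00029499]), 'tau': array([-5.97323178e-04, -3.73137295e+01,  2.53010577e+01,  1.08912773e-02,
       -2.49860369e-05, -5.36352445e-06]), 'eef_pos': array([0.1536901 , 0.47521442, 0.24449304]), 'tool_rot': array([ 8.08611673e-01,  5.88341943e-01, -7.76563710e-04,  5.63279268e-04]), 'ft_force': array([-0.39667369, -0.30777185, -0.41557787]), 'ft_torque': array([-0.00349919, -0.01377932, -0.02740811]), 'grip_width': 0.08537138376692621}
[ 0.3907103  -0.04368642  1.35997831] -0.12018758704448011
[ 1.16619379 -0.55891595  1.21685334] -0.13190787731298148
```

View pics/t0.png

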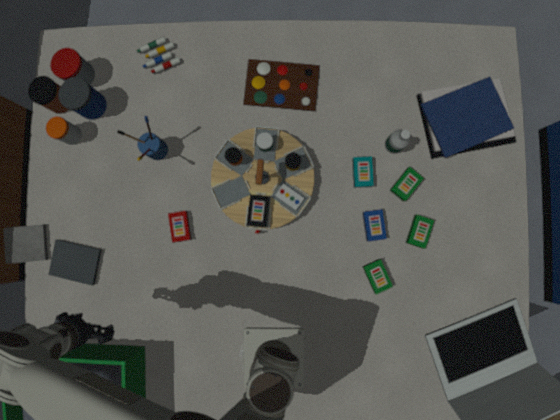

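View pics/s0.png

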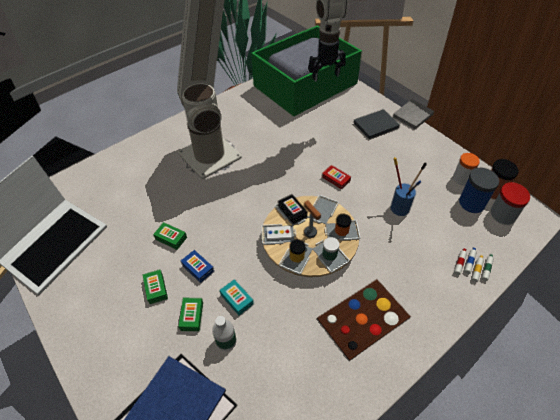

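The top view shows: red tin (179,226), blue tin (375,225), black tin (258,210) with the front pointer at (261,232), empty bay (231,190), handle about (261,172), bottle (399,140) and brush pot (151,146). Things that could pass for the blue tin are the turquoise one (364,171) and the greens (407,183), (420,231), (378,275). Only (375,225) is blue. For red there's (179,226), and the red jar (66,62) is round, so it's out.

```bash
cat >> h.py <<'E'
def mask(c,lo,hi,box=None):
    m=cv2.inRange(cv2.cvtColor(c['pixels'],cv2.COLOR_RGB2HSV),np.array(lo),np.array(hi))
    if box is not None:
        k=np.zeros_like(m); x0,y0,x1,y1=box; k[y0:y1,x0:x1]=1; m=m*k
    return m
def rect(c,m,z):
    "largest blob's hull on plane z -> centre mm, size mm, long-axis angle deg"
    m=cv2.morphologyEx(m,cv2.MORPH_CLOSE,np.ones((3,3)))
    q=max(cv2.findContours(m,0,2)[0],key=cv2.contourArea)[:,0]
    P=ray(c,q,z)[:,:2]*1000
    (ct,s,a)=cv2.minAreaRect(P.astype(np.float32))
    if s[0]<s[1]: s=s[::-1]; a+=90
    return np.round(ct,1),np.round(s,1),round((a+90)%180-90,1)
BLUE=((108,100,40),(125,255,255)); RED=((0,150,60),(8,255,255)); RED2=((172,150,60),(180,255,255))
E
python3 - <<'E'
from h import *
a=cam('top');p=a['pixels']
hsv=cv2.cvtColor(p,cv2.COLOR_RGB2HSV)
for u,v in[(365,225),(385,215),(170,228),(189,215),(355,171),(250,212),(262,165)]: print(u,v,hsv[v,u])
print('blue',rect(a,mask(a,*BLUE,(350,200,400,250)),.034))
bx=(160,205,200,250)
print('red',rect(a,mask(a,*RED,bx)|mask(a,*RED2,bx),.026))
print('black',rect(a,mask(a,(0,0,0),(180,255,60),(244,190,272,230)),.082))
print('pointer',ray(a,(261,232),.045))
c=mask(a,(8,60,60),(25,255,255),(205,120,325,235))
print('platter',rect(a,c,.05))
print('bottle/pot top', ray(a,[(399,140),(151,146),(261,172),(364,171)],.0))
im=np.hstack([cv2.resize(p[195:255,345:405],(380,380),interpolation=2),cv2.resize(p[120:240,205:325],(400,400),interpolation=2)[:380]])
cv2.imwrite('pics/c1.png',im[:,:,::-1])
E
```

```text
365 225 [106 125  61]
385 215 [24 18 70]
170 228 [  2 115 106]
189 215 [30 15 67]
355 171 [ 90 222  93]
250 212 [30 66 27]
262 165 [ 16 154  76]
blue (array([ 424.9, -319.6]), array([92.4, 60.8]), 6.6)
red (array([420. , 300.6]), array([91.2, 57.9]), 9.2)
black (array([466.9,  42.2]), array([94.9, 64.5]), -6.0)
pointer [[0.40204533 0.03687316 0.045     ]]
platter (array([532.2,  63.7]), array([223.9, 107.6]), -34.2)
bottle/pot top [[ 0.70474996 -0.41222308  0.        ]
 [ 0.68582016  0.40765828  0.        ]
 [ 0.59718393  0.04069278  0.        ]
 [ 0.60106795 -0.29443897  0.        ]]
```

View pics/c1.png

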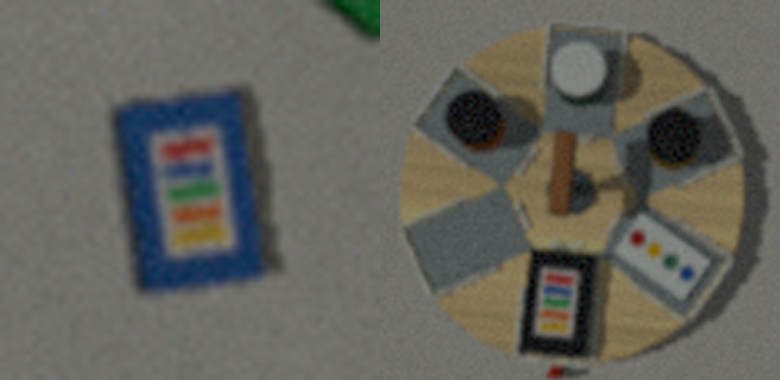

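Confirmed: the left crop is the blue tin (box 115–275 × 90–290) with its swatch card. The right crop shows the carousel with the black tin square in its bay and the handle in line. The sizes I measured match (92×61, 95×64 mm). The next move is a hover over blue.

```bash
cat >> h.py <<'E'
def go(x,y,z,th):
    "print move (cm along tool axes, deg roll) from here to mm target with jaw axis at th deg"
    o=bot.get_obs(); from scipy.spatial.transform import Rotation as R
    r=R.from_quat(o['tool_rot']).as_matrix(); p=o['eef_pos']
    d=(np.array([x,y,z])/1000-p)@r*100; t0=np.degrees(np.arctan2(r[1,0],r[0,0]))
    roll=-((th-t0+90)%180-90)
    print('at',np.round(p*1000,1),'th',round(t0,1),'tilt',np.round(r[:2,2],4),'-> cm',np.round(d,2),'roll',round(roll,1),'rows>=',round(max(np.linalg.norm(d)/4.17,abs(roll)/7.16),1),'t',round(o['clock'],2))
E
python3 -c "
from h import *
go(425,-320,200,96.6)"
```

```text
at [153.7 475.3 244.6] th 72.1 tilt [-0.0005 -0.0015] -> cm [-67.32  50.29   4.57] roll -24.5 rows>= 20.2 t 0.15
```

play_rows(motion=[{"translation":[-67.3,50.3,4.5],"roll":-24.5,"fingers":-1},{"translation":[-67.3,50.3,4.5],"roll":-24.5,"fingers":-1},{"translation":[-67.3,50.3,4.5],"roll":-24.5,"fingers":-1},{"translation":[-67.3,50.3,4.5],"roll":-24.5,"fingers":-1},{"translation":[-67.3,50.3,4.5],"roll":-24.5,"fingers":-1},{"translation":[-67.3,50.3,4.5],"roll":-24.5,"fingers":-1},{"translation":[-67.3,50.3,4.5],"roll":-24.5,"fingers":-1},{"translation":[-67.3,50.3,4.5],"roll":-24.5,"fingers":-1},{"translation":[-67.3,50.3,4.5],"roll":-24.5,"fingers":-1},{"translation":[-67.3,50.3,4.5],"roll":-24.5,"fingers":-1},{"translation":[-67.3,50.3,4.5],"roll":-24.5,"fingers":-1},{"translation":[-67.3,50.3,4.5],"roll":-24.5,"fingers":-1},{"translation":[-67.3,50.3,4.5],"roll":-24.5,"fingers":-1},{"translation":[-67.3,50.3,4.5],"roll":-24.5,"fingers":-1},{"translation":[-67.3,50.3,4.5],"roll":-24.5,"fingers":-1},{"translation":[-67.3,50.3,4.5],"roll":-24.5,"fingers":-1},{"translation":[-67.3,50.3,4.5],"roll":-24.5,"fingers":-1},{"translation":[-67.3,50.3,4.5],"roll":-24.5,"fingers":-1},{"translation":[-67.3,50.3,4.5],"roll":-24.5,"fingers":-1},{"translation":[-67.3,50.3,4.5],"roll":-24.5,"fingers":-1}])

```text
clock: 1.82
eef_pos: [0.4217, -0.3109, 0.2003]
tool_rot: [0.666, 0.746, 0.0, -0.0]
ft_force: [1.0, 0.9, 0.9]
grip_width: 0.0856
```

```bash
python3 -c "
from h import *
go(425,-320,200,96.6);print(bot.get_obs()['joint_pos'])
go(425,-320,20,96.6)
"
```

```text
at [ 421.7 -310.9  200.3] th 96.5 tilt [-0.0004  0.0005] -> cm [-0.94  0.23  0.03] roll -0.1 rows>= 0.2 t 1.82
[-6.35477002e-01  3.11525264e-01 -1.78119085e-02  1.24208001e+00
  1.68618309e-04 -7.49495608e-01]
at [ 421.7 -310.9  200.3] th 96.5 tilt [-0.0004  0.0005] -> cm [-0.95  0.23 18.03] roll -0.1 rows>= 4.3 t 1.82
```

play_rows(motion=[{"translation":[0,0,0],"roll":0,"fingers":-1},{"translation":[0,0,0],"roll":0,"fingers":-1},{"translation":[0,0,0],"roll":0,"fingers":-1}])

```text
clock: 2.07
eef_pos: [0.421, -0.3084, 0.2]
tool_rot: [0.666, 0.746, 0.0, -0.001]
ft_force: [-0.5, 0.3, 0.2]
grip_width: 0.0853
```

```bash
python3 - <<'E'
from h import *
go(425,-320,200,96.6)
w=cam('wrist','w1.png')
T=np.array(w['world_to_cam']);print(-T[:3,:3].T@T[:3,3],T[2,:3])
m=mask(w,(105,100,30),(125,255,255))
print(rect(w,m,.034), cv2.countNonZero(m), proj(w,[[.425,-.32,.034]]))
E
```

```text
at [ 421.  -308.4  200. ] th 96.5 tilt [-0.0019  0.0017] -> cm [-1.2   0.26  0.  ] roll -0.1 rows>= 0.3 t 2.07
[ 0.35265746 -0.31643128  0.3293364 ] [ 0.26594681  0.03251034 -0.96343935]
(array([ 423. , -320.2]), array([95.9, 59. ]), 7.9) 5077 [[261.288421  196.6554089]]
```

View pics/w1.png

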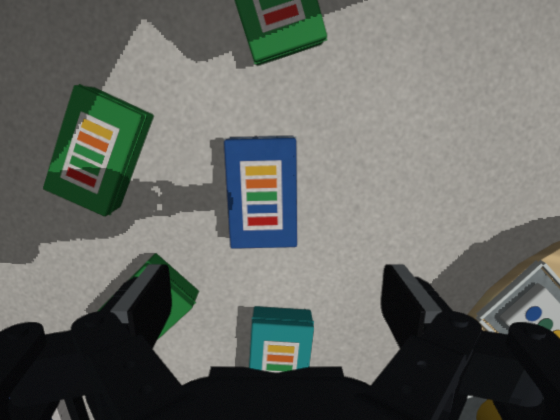

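The wrist view shows the blue tin at (262,192), clear of its green and turquoise neighbours. It reads 95.9×59 mm at (423,-320), angle 7.9°, which fits the tin. I'll centre above it, then go down.

```bash
python3 -c "
from h import *
go(423,-320,60,97.9)"
```

```text
at [ 421.1 -307.8  200.6] th 96.6 tilt [-0.0012  0.0012] -> cm [-1.25  0.06 14.06] roll -1.3 rows>= 3.4 t 2.12
```

play_rows(motion=[{"translation":[-1.2,0.1,1],"roll":-1.3,"fingers":-1},{"translation":[-1.2,0.1,4],"roll":-1.3,"fingers":-1},{"translation":[-1.2,0.1,7],"roll":-1.3,"fingers":-1},{"translation":[-1.2,0.1,10],"roll":-1.3,"fingers":-1},{"translation":[-1.2,0.1,12.5],"roll":-1.3,"fingers":-1},{"translation":[-1.2,0.1,14],"roll":-1.3,"fingers":-1},{"translation":[-1.2,0.1,14],"roll":-1.3,"fingers":-1},{"translation":[-1.2,0.1,14],"roll":-1.3,"fingers":-1},{"translation":[-1.2,0.1,14],"roll":-1.3,"fingers":-1}])

```text
clock: 2.87
eef_pos: [0.4251, -0.3205, 0.0627]
tool_rot: [0.656, 0.754, 0.0, 0.001]
ft_force: [0.3, -0.6, 0.3]
grip_width: 0.0856
```

```bash
python3 - <<'E'
from h import *
go(423,-320,18,97.9)
w=cam('wrist')
m=mask(w,(105,100,30),(125,255,255))
print(rect(w,m,.034))
E
```

```text
at [ 425.1 -320.5   62.7] th 97.9 tilt [ 0.0021 -0.0016] -> cm [ 0.08 -0.2   4.47] roll 0.0 rows>= 1.1 t 2.87
(array([ 421.9, -320.4]), array([98.1, 59. ]), 8.0)
```

play_rows(motion=[{"translation":[0.1,-0.2,2],"roll":0,"fingers":-1},{"translation":[0.1,-0.2,4],"roll":0,"fingers":-1},{"translation":[0.1,-0.2,4.5],"roll":0,"fingers":-1},{"translation":[0.1,-0.2,4.5],"roll":0,"fingers":-1},{"translation":[0.1,-0.2,4.5],"roll":0,"fingers":1},{"translation":[0.1,-0.2,4.5],"roll":0,"fingers":1},{"translation":[0.1,-0.2,4.5],"roll":0,"fingers":1},{"translation":[0.1,-0.2,4.5],"roll":0,"fingers":1},{"translation":[0.1,-0.2,4.5],"roll":0,"fingers":1},{"translation":[0.1,-0.2,4.5],"roll":0,"fingers":1},{"translation":[0.1,-0.2,4.5],"roll":0,"fingers":1},{"translation":[0.1,-0.2,4.5],"roll":0,"fingers":1}])

```text
clock: 3.92
eef_pos: [0.4233, -0.3208, 0.0177]
tool_rot: [0.657, 0.754, 0.0, 0.002]
ft_force: [-0.5, 0.7, 6.3]
grip_width: 0.0591
```

```bash
python3 -c "
from h import *
go(423,-320,240,97.9)"
```

```text
at [ 423.3 -320.8   17.7] th 97.9 tilt [ 0.0029 -0.0019] -> cm [  0.03   0.04 -22.23] roll -0.0 rows>= 5.3 t 3.92
```

play_rows(motion=[{"translation":[0,0,-1],"roll":0,"fingers":1},{"translation":[0,0,-3],"roll":0,"fingers":1},{"translation":[0,0,-6],"roll":0,"fingers":1},{"translation":[0,0,-10],"roll":0,"fingers":1},{"translation":[0,0,-14],"roll":0,"fingers":1},{"translation":[1,0.3,-17.5],"roll":0,"fingers":1},{"translation":[3,1,-19],"roll":1,"fingers":1},{"translation":[6,2,-20],"roll":3,"fingers":1},{"translation":[10,3,-20],"roll":5,"fingers":1},{"translation":[14,4,-20],"roll":7,"fingers":1},{"translation":[18,5,-20],"roll":9,"fingers":1},{"translation":[22,6,-20],"roll":11,"fingers":1},{"translation":[26,7,-20],"roll":13,"fingers":1},{"translation":[29,8,-20],"roll":13.9,"fingers":1},{"translation":[32,8.8,-20],"roll":13.9,"fingers":1},{"translation":[34.2,9.3,-20],"roll":13.9,"fingers":1},{"translation":[35.3,9.3,-20],"roll":13.9,"fingers":1},{"translation":[35.3,9.3,-20],"roll":13.9,"fingers":1},{"translation":[35.3,9.3,-20],"roll":13.9,"fingers":1},{"translation":[35.3,9.3,-20],"roll":13.9,"fingers":1}])

```text
clock: 5.58
eef_pos: [0.4654, 0.0416, 0.216]
tool_rot: [0.744, 0.669, -0.0, 0.0]
ft_force: [-0.2, 0.1, -2.3]
grip_width: 0.0589
```

```bash
python3 - <<'E'
from h import *
go(467,42,218,84)
w=cam('wrist','w2.png')
print(proj(w,[[.467,.042,.082]]))
E
```

```text
at [465.4  41.6 216. ] th 83.9 tilt [-0.0004 -0.0007] -> cm [ 0.06  0.16 -0.2 ] roll -0.1 rows>= 0.1 t 5.58
[[276.84114592 204.97199258]]
```

View pics/w2.png

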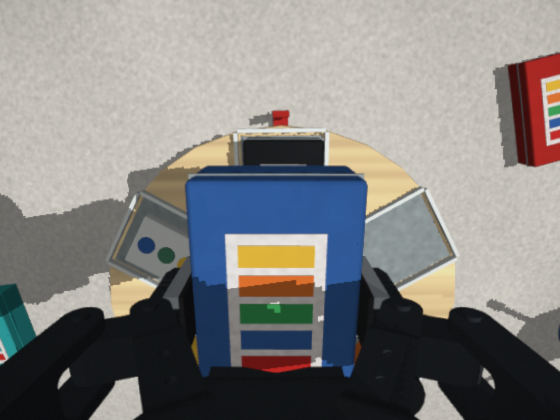

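The held blue tin hides the black one, of which only the front edge shows at (245–323,140). I'll step 12 cm sideways to see it whole.

play_rows(motion=[{"translation":[-2,0,0],"roll":0,"fingers":1},{"translation":[-5,0,0],"roll":0,"fingers":1},{"translation":[-9,0,0],"roll":0,"fingers":1},{"translation":[-12,0,0],"roll":0,"fingers":1},{"translation":[-13,0,0],"roll":0,"fingers":1},{"translation":[-13,0,0],"roll":0,"fingers":1},{"translation":[-13,0,0],"roll":0,"fingers":1},{"translation":[-13,0,0],"roll":0,"fingers":1}])

```text
clock: 6.3
eef_pos: [0.452, -0.0866, 0.2159]
tool_rot: [0.743, 0.669, 0.0, -0.0]
ft_force: [-0.5, 0.6, -2.0]
grip_width: 0.0591
```

```bash
python3 - <<'E'
from h import *
go(467,42,218,84)
w=cam('wrist','w3.png')
print(proj(w,[[.467,.042,.082]]))
g=cv2.cvtColor(w['pixels'],cv2.COLOR_RGB2GRAY); u,v=proj(w,[[.467,.042,.082]])[0].astype(int)
print(g[v,u-70:u+70:2]); print(g[v-90:v+90:2,u-28])
m=mask(w,(0,0,0),(180,255,45),(u-60,v-80,u+60,v+70)); print(rect(w,m,.082))
E
```

```text
at [452.  -86.6 215.9] th 83.9 tilt [-0.0001  0.0006] -> cm [12.95  0.14 -0.2 ] roll -0.1 rows>= 3.1 t 6.3
[[443.02488961 204.88152545]]
[222 222 221 140 127 127 126 110 106 134 114  88  88  37  10  10  32  44
  11  16  29  32  32  32  31  33  32  67 226 235 197 128 127 128 127 127
 127 126 126 126 126 126 126 126 126 126 135 226 225 154  31  31  31  31
  31  31 144 219 219 219 219 219 219 219 219 218 218 218 218 218]
[ 33  32  44  52  90  91  91 118 237 240 209 148  80  42  12  11   9  11
   9  10  12  12  10  12  14  15  15  17  18  18  21  21  23  25  28  29
  30  31  31  33  32  33  32  33  32  32  32  32  31  32  31  31  29  32
  30  30  30  30  29  29  29  29  29  29  28  29  27  28  27  26  28  26
  30 162 225 222 218 220 221 220 218 214 213 213 212 147  44  44  46  81]
(array([463.9,  41.4]), array([95.8, 68.2]), -5.9)
```

View pics/w3.png

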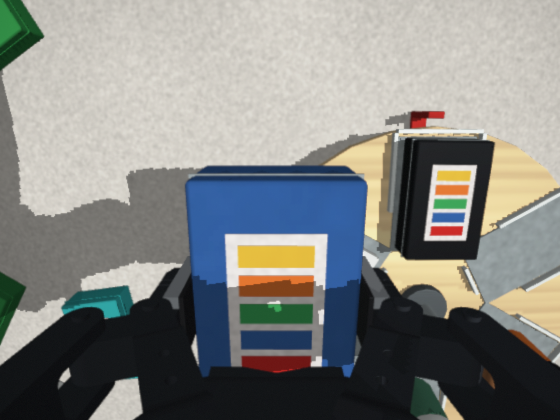

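```bash
cat >> h.py <<'E'
def blk(w,z,lo=22):
    u,v=proj(w,[[.465,.042,z]])[0].astype(int)
    m=mask(w,(0,0,lo),(180,255,50),(u-65,v-85,u+65,v+80)); m=cv2.morphologyEx(m,cv2.MORPH_OPEN,np.ones((3,3)))
    print('lid',rect(w,m,z))
    m=mask(w,(0,0,170),(180,70,255),(u-22,v-45,u+38,v+45)); m=cv2.morphologyEx(m,cv2.MORPH_CLOSE,np.ones((9,9)))
    print('card',rect(w,m,z))
E
python3 - <<'E'
from h import *
w=cam('wrist')
blk(w,.082); blk(w,.082,26)
# held tin lid in the hand and its front edge
m=mask(w,(105,100,30),(125,255,255),(180,160,375,380)); o=bot.get_obs()['eef_pos']
print(o,rect(w,m,o[2]+.0163))
a=cam('top'); print('black top',rect(a,mask(a,(0,0,0),(180,255,60),(244,190,272,230)),.082))
print('bluetop',rect(a,mask(a,(105,100,30),(125,255,255),(250,180,360,260)),o[2]+.0163))
g=cv2.cvtColor(a['pixels'],cv2.COLOR_RGB2GRAY);print(g[216,240:280])
E
```

```text
lid (array([465. ,  46.5]), array([94.2, 58. ]), -6.1)
card (array([466.5,  47.2]), array([60.1, 34.2]), -6.1)
lid (array([465. ,  46.6]), array([94.2, 57.7]), -6.1)
card (array([466.5,  47.2]), array([60.1, 34.2]), -6.1)
[ 0.45214072 -0.0860056   0.2159053 ] (array([443.1, -85.4]), array([78.9, 59.6]), -6.0)
black top (array([467. ,  42.9]), array([94.7, 64.8]), -4.3)
bluetop (array([468.7,  33.8]), array([16.1,  2.7]), -89.9)
[114 115 111 109 111 121 114  75  29  15  34  78 120 119 115 117 112 108
 111 112 107 112 114  63  27   8  28  36  56  66  66  73  92 115 118 122
 120 119 123 125]
```

The black lid reads (465.5,47), angle -6.1°, 94×58 mm, and the card centre agrees. The top view agrees too once I allow for its shadow bias. The held tin sits centred in the jaws.

```bash
python3 -c "
from h import *
go(466,46.7,130,83.9)"
```

```text
at [452.2 -85.9 215.9] th 84.1 tilt [-0.0001  0.0002] -> cm [1.333e+01 1.000e-02 8.590e+00] roll 0.2 rows>= 3.8 t 6.45
```

play_rows(motion=[{"translation":[2,0,0],"roll":0,"fingers":1},{"translation":[5,0,0],"roll":0,"fingers":1},{"translation":[9,0,0],"roll":0,"fingers":1},{"translation":[12,0,0],"roll":0,"fingers":1},{"translation":[13.3,0,1],"roll":0.1,"fingers":1},{"translation":[13.3,0,3],"roll":0.1,"fingers":1},{"translation":[13.3,0,5],"roll":0.1,"fingers":1},{"translation":[13.3,0,7],"roll":0.1,"fingers":1},{"translation":[13.3,0,8.5],"roll":0.1,"fingers":1},{"translation":[13.3,0,9.5],"roll":0.1,"fingers":1},{"translation":[13.3,0,9.5],"roll":0.1,"fingers":1},{"translation":[13.3,0,9.5],"roll":0.1,"fingers":1},{"translation":[13.3,0,9.5],"roll":0.1,"fingers":1}])

```text
clock: 7.53
eef_pos: [0.4667, 0.0461, 0.1217]
tool_rot: [0.744, 0.669, 0.001, 0.0]
ft_force: [0.6, 0.4, -2.5]
grip_width: 0.059
```

```bash
python3 -c "
from h import *
go(466,46.7,99.7,83.9)"
```

```text
at [466.7  46.1 121.7] th 83.9 tilt [0.0013 0.0002] -> cm [ 0.05 -0.08  2.2 ] roll 0.0 rows>= 0.5 t 7.53
```

Descend slowly to 1 mm above contact, then check the force.

play_rows(motion=[{"translation":[0,0,0.5],"roll":0,"fingers":1},{"translation":[0,0,1],"roll":0,"fingers":1},{"translation":[0,0,1.4],"roll":0,"fingers":1},{"translation":[0,0,1.7],"roll":0,"fingers":1},{"translation":[0,0,1.9],"roll":0,"fingers":1},{"translation":[0,0,2.0],"roll":0,"fingers":1},{"translation":[0,0,2.1],"roll":0,"fingers":1},{"translation":[0,0,2.1],"roll":0,"fingers":1},{"translation":[0,0,2.1],"roll":0,"fingers":1}])

```text
clock: 8.28
eef_pos: [0.4662, 0.0455, 0.1]
tool_rot: [0.744, 0.668, 0.0, 0.0]
ft_force: [-0.2, -0.1, -2.3]
grip_width: 0.0589
```

play_rows(motion=[{"translation":[0,0,0.05],"roll":0,"fingers":1},{"translation":[0,0,0.1],"roll":0,"fingers":1},{"translation":[0,0,0.1],"roll":0,"fingers":1},{"translation":[0,0,0.1],"roll":0,"fingers":1}])

```text
clock: 8.62
eef_pos: [0.4663, 0.0455, 0.0997]
tool_rot: [0.744, 0.668, 0.0, 0.0]
ft_force: [-3.2, -0.1, 6.1]
grip_width: 0.0589
```

Contact: the force on the tool has swung to +6 N. I'll release and go straight up.

play_rows(motion=[{"translation":[0,0,0.05],"roll":0,"fingers":0.4},{"translation":[0,0,0.05],"roll":0,"fingers":-0.2},{"translation":[0,0,0.05],"roll":0,"fingers":-0.7},{"translation":[0,0,0.05],"roll":0,"fingers":-1},{"translation":[0,0,0.05],"roll":0,"fingers":-1},{"translation":[0,0,0.05],"roll":0,"fingers":-1},{"translation":[0,0,0.05],"roll":0,"fingers":-1},{"translation":[0,0,-1],"roll":0,"fingers":-1},{"translation":[0,0,-3],"roll":0,"fingers":-1},{"translation":[0,0,-6],"roll":0,"fingers":-1},{"translation":[0,0,-9],"roll":0,"fingers":-1},{"translation":[0,0,-12],"roll":0,"fingers":-1},{"translation":[0,0,-13],"roll":0,"fingers":-1},{"translation":[0,0,-13],"roll":0,"fingers":-1},{"translation":[0,0,-13],"roll":0,"fingers":-1}])

```text
clock: 9.87
eef_pos: [0.4663, 0.0455, 0.229]
tool_rot: [0.744, 0.668, 0.0, 0.0]
ft_force: [0.1, -0.5, -0.0]
grip_width: 0.0853
```

```bash
python3 - <<'E'
from h import *
w=cam('wrist','w4.png')
u,v=proj(w,[[.466,.046,.116]])[0].astype(int);print(u,v)
m=mask(w,(105,100,30),(125,255,255),(u-70,v-90,u+70,v+90))
print('blue',rect(w,m,.116))
go(420,300.6,200,99.2)
E
```

```text
276 209
blue (array([464.9,  45.6]), array([96.7, 59.3]), -6.1)
at [465.5  45.4 227.9] th 83.9 tilt [-0.0014 -0.0001] -> cm [24.89 -7.24  2.79] roll -15.3 rows>= 6.3 t 9.92
```

View pics/w4.png

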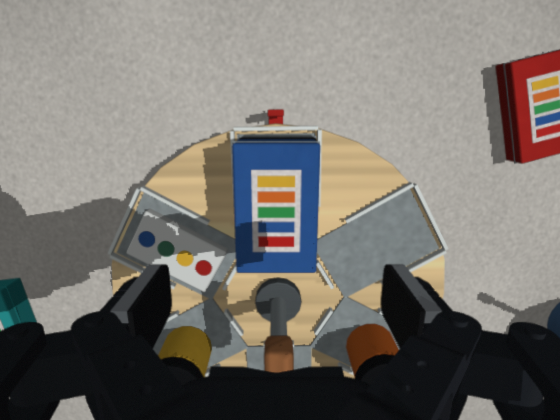

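Blue is square on black at (277,207): (464.9,45.6), -6.1°, against black's (465.5,46.9), -6.1°. On to red.

play_rows(motion=[{"translation":[3,-1,0],"roll":-2,"fingers":-1},{"translation":[7,-2,0.5],"roll":-5,"fingers":-1},{"translation":[11,-3,1],"roll":-8,"fingers":-1},{"translation":[15,-4.2,1.5],"roll":-11,"fingers":-1},{"translation":[19,-5.5,2],"roll":-14,"fingers":-1},{"translation":[23,-6.6,2.5],"roll":-15.3,"fingers":-1},{"translation":[24.9,-7.2,2.8],"roll":-15.3,"fingers":-1},{"translation":[24.9,-7.2,2.8],"roll":-15.3,"fingers":-1},{"translation":[24.9,-7.2,2.8],"roll":-15.3,"fingers":-1},{"translation":[24.9,-7.2,2.8],"roll":-15.3,"fingers":-1}])

```text
clock: 10.75
eef_pos: [0.4202, 0.2998, 0.1994]
tool_rot: [0.648, 0.761, -0.002, -0.0]
ft_force: [-0.0, -0.4, 0.1]
grip_width: 0.0857
```

```bash
python3 - <<'E'
from h import *
w=cam('wrist')
u,v=proj(w,[[.42,.3,.026]])[0].astype(int);print(u,v)
bx=(u-90,v-100,u+90,v+100)
m=mask(w,(0,120,60),(6,255,255),bx)|mask(w,(172,120,60),(180,255,255),bx)
for lo in (60,110,150):
  print(lo,w['pixels'][v,u-36],rect(w,m&mask(w,(0,0,lo),(180,255,255)),.026))
go(420,300.6,60,99.2)
E
```

```text
276 191
60 [84 83 80] (array([418.3, 304.1]), array([95.2, 59.1]), 9.3)
110 [84 83 80] (array([419. , 304.7]), array([93.6, 58.2]), 9.3)
150 [84 83 80] (array([444.6, 308.6]), array([24.,  0.]), -80.7)
at [420.7 299.5 199.9] th 99.1 tilt [-0.0018 -0.0017] -> cm [ 0.14 -0.02 13.99] roll -0.1 rows>= 3.4 t 10.8
```

play_rows(motion=[{"translation":[0.5,-0.1,2],"roll":-0.2,"fingers":-1},{"translation":[0.5,-0.1,5],"roll":-0.2,"fingers":-1},{"translation":[0.5,-0.1,8],"roll":-0.2,"fingers":-1},{"translation":[0.5,-0.1,11],"roll":-0.2,"fingers":-1},{"translation":[0.5,-0.1,14],"roll":-0.2,"fingers":-1},{"translation":[0.5,-0.1,16.5],"roll":-0.2,"fingers":-1},{"translation":[0.5,-0.1,18],"roll":-0.2,"fingers":-1},{"translation":[0.5,-0.1,18.3],"roll":-0.2,"fingers":-1},{"translation":[0.5,-0.1,18.3],"roll":-0.2,"fingers":-1},{"translation":[0.5,-0.1,18.3],"roll":-0.2,"fingers":-1}])

```text
clock: 11.63
eef_pos: [0.4202, 0.3051, 0.0188]
tool_rot: [0.648, 0.762, 0.001, 0.0]
ft_force: [-0.3, -1.0, -0.1]
grip_width: 0.0854
```

play_rows(motion=[{"translation":[0,0,0],"roll":0,"fingers":1},{"translation":[0,0,0],"roll":0,"fingers":1},{"translation":[0,0,0],"roll":0,"fingers":1},{"translation":[0,0,0],"roll":0,"fingers":1},{"translation":[0,0,0],"roll":0,"fingers":1},{"translation":[0,0,0],"roll":0,"fingers":1},{"translation":[0,0,0],"roll":0,"fingers":1},{"translation":[0,0,0],"roll":0,"fingers":1}])

```text
clock: 12.3
eef_pos: [0.4205, 0.3061, 0.0198]
tool_rot: [0.647, 0.763, 0.002, 0.001]
ft_force: [0.2, -2.7, 5.2]
grip_width: 0.0584
```

```bash
python3 -c "
from h import *
go(465.5,46,225,83.9)"
```

```text
at [420.5 306.1  19.8] th 99.4 tilt [0.0034 0.0014] -> cm [-26.38   0.27 -20.54] roll 15.5 rows>= 8.0 t 12.3
```

play_rows(motion=[{"translation":[0,0,-0.5],"roll":0,"fingers":1},{"translation":[0,0,-1.5],"roll":0,"fingers":1},{"translation":[0,0,-3],"roll":0,"fingers":1},{"translation":[0,0,-6],"roll":0,"fingers":1},{"translation":[0,0,-10],"roll":0,"fingers":1},{"translation":[0,0,-14],"roll":0,"fingers":1},{"translation":[-1,0,-17],"roll":1,"fingers":1},{"translation":[-3,0,-19],"roll":3,"fingers":1},{"translation":[-6,0,-20.5],"roll":5,"fingers":1},{"translation":[-10,0,-20.5],"roll":7,"fingers":1},{"translation":[-14,0.1,-20.5],"roll":9,"fingers":1},{"translation":[-18,0.2,-20.5],"roll":11,"fingers":1},{"translation":[-22,0.3,-20.5],"roll":13,"fingers":1},{"translation":[-25,0.3,-20.5],"roll":15.5,"fingers":1},{"translation":[-26.4,0.3,-20.5],"roll":15.5,"fingers":1},{"translation":[-26.4,0.3,-20.5],"roll":15.5,"fingers":1},{"translation":[-26.4,0.3,-20.5],"roll":15.5,"fingers":1},{"translation":[-26.4,0.3,-20.5],"roll":15.5,"fingers":1}])

```text
clock: 13.8
eef_pos: [0.4649, 0.0461, 0.2233]
tool_rot: [0.744, 0.668, 0.0, -0.0]
ft_force: [0.3, 0.6, -2.3]
grip_width: 0.0586
```

```bash
python3 - <<'E'
from h import *
w=cam('wrist','w5.png')
o=bot.get_obs();z=o['eef_pos'][2]+.0062
bx=(150,130,410,385)
m=mask(w,(0,120,40),(6,255,255),bx)|mask(w,(172,120,40),(180,255,255),bx)
print(rect(w,m,z),o['ft_force'])
go(465.5,46,117+19.8,83.9)
E
```

```text
(array([458.8,  46.7]), array([89.2, 59.6]), -6.0) [-0.43002228  0.72097499 -2.52067662]
at [464.9  46.4 223.2] th 84.0 tilt [0.     0.0005] -> cm [-0.04  0.06  8.64] roll 0.1 rows>= 2.1 t 13.85
```

View pics/w5.png

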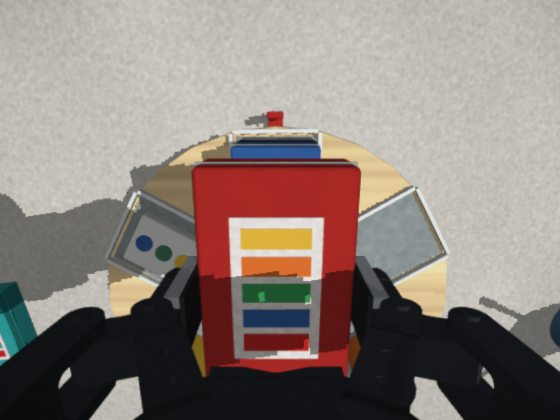

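play_rows(motion=[{"translation":[-0.1,0.2,1],"roll":0.1,"fingers":1},{"translation":[-0.1,0.2,3],"roll":0.1,"fingers":1},{"translation":[-0.1,0.2,5],"roll":0.1,"fingers":1},{"translation":[-0.1,0.2,6.5],"roll":0.1,"fingers":1},{"translation":[-0.1,0.2,7.5],"roll":0.1,"fingers":1},{"translation":[-0.1,0.2,8],"roll":0.1,"fingers":1},{"translation":[-0.1,0.2,8.3],"roll":0.1,"fingers":1},{"translation":[-0.1,0.2,8.5],"roll":0.1,"fingers":1},{"translation":[-0.1,0.2,8.5],"roll":0.1,"fingers":1},{"translation":[-0.1,0.2,8.5],"roll":0.1,"fingers":1}])

```text
clock: 14.68
eef_pos: [0.4676, 0.0445, 0.1384]
tool_rot: [0.744, 0.668, 0.0, 0.0]
ft_force: [0.1, 0.1, -1.9]
grip_width: 0.0583
```

play_rows(motion=[{"translation":[0,0,0.05],"roll":0,"fingers":1},{"translation":[0,0,0.1],"roll":0,"fingers":1},{"translation":[0,0,0.15],"roll":0,"fingers":1},{"translation":[0,0,0.15],"roll":0,"fingers":1},{"translation":[0,0,0.15],"roll":0,"fingers":1}])

```text
clock: 15.1
eef_pos: [0.4672, 0.0443, 0.1365]
tool_rot: [0.744, 0.668, 0.0, 0.0]
ft_force: [-0.7, -0.0, -2.9]
grip_width: 0.0585
```

play_rows(motion=[{"translation":[0.1,0,0.05],"roll":0,"fingers":1},{"translation":[0.1,0,0.05],"roll":0,"fingers":1},{"translation":[0.1,0,0.1],"roll":0,"fingers":1},{"translation":[0.1,0,0.1],"roll":0,"fingers":1},{"translation":[0.1,0,0.1],"roll":0,"fingers":1}])

```text
clock: 15.52
eef_pos: [0.4673, 0.0454, 0.1358]
tool_rot: [0.744, 0.668, 0.0, 0.0]
ft_force: [-0.9, 0.7, 1.8]
grip_width: 0.0582
```

Contact: the force went from -2.5 to +1.8 N. Release and rise.

play_rows(motion=[{"translation":[0,0,0.05],"roll":0,"fingers":1},{"translation":[0,0,0.05],"roll":0,"fingers":0.4},{"translation":[0,0,0.05],"roll":0,"fingers":-0.2},{"translation":[0,0,0.05],"roll":0,"fingers":-0.7},{"translation":[0,0,0.05],"roll":0,"fingers":-1},{"translation":[0,0,0.05],"roll":0,"fingers":-1},{"translation":[0,0,0.05],"roll":0,"fingers":-1},{"translation":[0,0,0.05],"roll":0,"fingers":-1},{"translation":[0,0,-1],"roll":0,"fingers":-1},{"translation":[0,0,-3],"roll":0,"fingers":-1},{"translation":[0,0,-6],"roll":0,"fingers":-1},{"translation":[0,0,-9],"roll":0,"fingers":-1},{"translation":[0,0,-11],"roll":0,"fingers":-1},{"translation":[0,0,-11],"roll":0,"fingers":-1},{"translation":[0,0,-11],"roll":0,"fingers":-1}])

```text
clock: 16.77
eef_pos: [0.4681, 0.0454, 0.2466]
tool_rot: [0.744, 0.668, 0.001, 0.001]
ft_force: [0.3, 0.6, -0.5]
grip_width: 0.0856
```

```bash
python3 - <<'E'
from h import *
w=cam('wrist','w6.png');a=cam('top','t6.png')
u,v=proj(w,[[.466,.046,.142]])[0].astype(int);bx=(u-80,v-100,u+80,v+95);print(u,v)
m=mask(w,(0,120,40),(6,255,255),bx)|mask(w,(172,120,40),(180,255,255),bx)
print('red',rect(w,m,.142))
# handle from top cam
m=mask(a,(5,120,40),(20,255,255),(240,140,285,200)); print('handle',rect(a,m,.181)); print('handle px',cv2.boundingRect(m))
c=ray(w,[proj(w,[[.57,.035,.05]])[0]],.05)
go(570,35,245,83.9)
b=np.hstack([w['pixels'][:,60:460], cv2.resize(a['pixels'][120:240,205:325],(400,420),interpolation=2)]); cv2.imwrite('pics/c6.png',b[:,:,::-1])
E
```

```text
276 210
red (array([465.1,  45.5]), array([95.6, 59.2]), -6.2)
handle (array([588.2,  32.4]), array([31.5, 11.3]), 0.4)
handle px (240, 156, 29, 44)
at [466.6  45.3 244.4] th 83.8 tilt [-0.0017 -0.0001] -> cm [ 0.1  10.39 -0.08] roll -0.1 rows>= 2.5 t 16.87
```

View pics/c6.png

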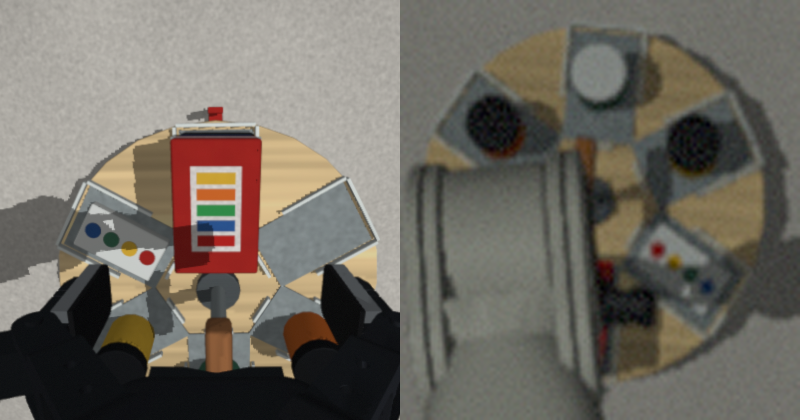

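Red sits at (465.1,45.5), -6.2°, aligned with blue. For the handle I'll measure from the earlier unobstructed top picture (same fixed camera).

```bash
python3 - <<'E'
from h import *
a=cam('top'); a['pixels']=cv2.imread('pics/t0.png')[:,:,::-1].copy()
m=mask(a,(5,130,40),(17,255,255),(250,155,272,192))
m=cv2.morphologyEx(m,cv2.MORPH_OPEN,np.ones((2,2)))
q=max(cv2.findContours(m,0,2)[0],key=cv2.contourArea)
print(cv2.boundingRect(q),rect(a,m,.181))
s=cam('scene'); s['pixels']=cv2.imread('pics/s0.png')[:,:,::-1].copy()
m=mask(s,(3,130,40),(17,255,255),(298,192,326,222)); print(rect(s,m,.181),proj(s,[[.57,.035,.181]]))
print(proj(a,[[.57,.035,.181]]))
E
```

```text
(257, 161, 7, 24) (array([568.2,  31.7]), array([65.9, 15.3]), -5.9)
(array([576.8,  30.1]), array([73. , 22.4]), -3.0) [[311.46705462 207.15827388]]
[[259.03885541 171.89790616]]
```

play_rows(motion=[{"translation":[0.1,2,0],"roll":0,"fingers":-1},{"translation":[0.1,5,0],"roll":0,"fingers":-1},{"translation":[0.1,8,0],"roll":0,"fingers":-1},{"translation":[0.1,10,0],"roll":0,"fingers":-1},{"translation":[0.1,10.4,0],"roll":0,"fingers":-1},{"translation":[0.1,10.4,0],"roll":0,"fingers":-1},{"translation":[0.1,10.4,0],"roll":0,"fingers":-1}])

```text
clock: 17.55
eef_pos: [0.5695, 0.0351, 0.2441]
tool_rot: [0.744, 0.668, -0.001, -0.001]
ft_force: [0.3, 0.0, -0.7]
grip_width: 0.0855
```

```bash
python3 - <<'E'
from h import *
w=cam('wrist','w7.png')
go(570,35,170,83.9); print(proj(w,[[.57,.035,.181]]))
m=mask(w,(3,110,30),(20,255,255),(200,150,360,400)); print(rect(w,m,.181))
E
```

```text
at [569.3  35.1 244.6] th 83.8 tilt [-0.0026 -0.0001] -> cm [-0.    0.09  7.46] roll -0.1 rows>= 1.8 t 17.6
[[276.07643052 235.57760561]]
(array([569.4,  36.1]), array([72.2, 17.3]), -5.4)
```

View pics/w7.png

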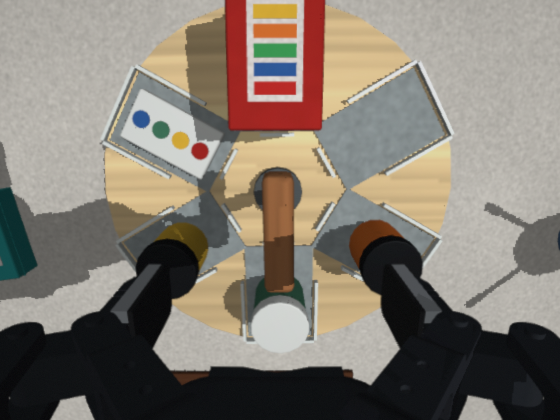

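The handle reads (569.4,36.1), 72.2×17.3 mm, -5.4°, so it lies under the TCP at (278,230) and the jars are clear. I'll go down onto it and grip.

play_rows(motion=[{"translation":[0.1,0,1],"roll":0,"fingers":-1},{"translation":[0.1,0,3],"roll":0,"fingers":-1},{"translation":[0.1,0,5],"roll":0,"fingers":-1},{"translation":[0.1,0,6.5],"roll":0,"fingers":-1},{"translation":[0.1,0,7.3],"roll":0,"fingers":-1},{"translation":[0.1,0,7.3],"roll":0,"fingers":-1},{"translation":[0.1,0,7.3],"roll":0,"fingers":-0.5},{"translation":[0.1,0,7.3],"roll":0,"fingers":0},{"translation":[0.1,0,7.3],"roll":0,"fingers":0.3},{"translation":[0.1,0,7.3],"roll":0,"fingers":0.5},{"translation":[0.1,0,7.3],"roll":0,"fingers":0.7},{"translation":[0.1,0,7.3],"roll":0,"fingers":1},{"translation":[0.1,0,7.3],"roll":0,"fingers":1},{"translation":[0.1,0,7.3],"roll":0,"fingers":1},{"translation":[0.1,0,7.3],"roll":0,"fingers":1},{"translation":[0.1,0,7.3],"roll":0,"fingers":1}])

```text
clock: 18.93
eef_pos: [0.5712, 0.0363, 0.1733]
tool_rot: [0.744, 0.668, 0.001, 0.0]
ft_force: [-1.2, 1.0, 7.0]
grip_width: 0.017
```

Gripped (17 mm, light forces). Now the slow anticlockwise turn, which is negative roll because tool z points down.

play_rows(motion=[{"translation":[0,0,0],"roll":-0.1,"fingers":1},{"translation":[0,0,0],"roll":-0.3,"fingers":1},{"translation":[0,0,0],"roll":-0.6,"fingers":1},{"translation":[0,0,0],"roll":-1.0,"fingers":1},{"translation":[0,0,0],"roll":-1.5,"fingers":1},{"translation":[0,0,0],"roll":-2.1,"fingers":1},{"translation":[0,0,0],"roll":-2.8,"fingers":1},{"translation":[0,0,0],"roll":-3.6,"fingers":1},{"translation":[0,0,0],"roll":-4.5,"fingers":1},{"translation":[0,0,0],"roll":-5.5,"fingers":1},{"translation":[0,0,0],"roll":-6.5,"fingers":1},{"translation":[0,0,0],"roll":-7.5,"fingers":1},{"translation":[0,0,0],"roll":-8.5,"fingers":1},{"translation":[0,0,0],"roll":-9.5,"fingers":1},{"translation":[0,0,0],"roll":-10.5,"fingers":1},{"translation":[0,0,0],"roll":-11.5,"fingers":1},{"translation":[0,0,0],"roll":-12.5,"fingers":1},{"translation":[0,0,0],"roll":-13.5,"fingers":1},{"translation":[0,0,0],"roll":-14.5,"fingers":1},{"translation":[0,0,0],"roll":-15.5,"fingers":1}])

```text
clock: 20.6
eef_pos: [0.5712, 0.0359, 0.1733]
tool_rot: [0.648, 0.762, 0.0, 0.001]
ft_force: [-0.7, -0.3, 5.5]
grip_width: 0.0167
```

play_rows(motion=[{"translation":[0,0,0],"roll":-1,"fingers":1},{"translation":[0,0,0],"roll":-2,"fingers":1},{"translation":[0,0,0],"roll":-3,"fingers":1},{"translation":[0,0,0],"roll":-4,"fingers":1},{"translation":[0,0,0],"roll":-5,"fingers":1},{"translation":[0,0,0],"roll":-6,"fingers":1},{"translation":[0,0,0],"roll":-7,"fingers":1},{"translation":[0,0,0],"roll":-8,"fingers":1},{"translation":[0,0,0],"roll":-9,"fingers":1},{"translation":[0,0,0],"roll":-10,"fingers":1},{"translation":[0,0,0],"roll":-11,"fingers":1},{"translation":[0,0,0],"roll":-12,"fingers":1},{"translation":[0,0,0],"roll":-13,"fingers":1},{"translation":[0,0,0],"roll":-14,"fingers":1},{"translation":[0,0,0],"roll":-15,"fingers":1},{"translation":[0,0,0],"roll":-16,"fingers":1},{"translation":[0,0,0],"roll":-17,"fingers":1},{"translation":[0,0,0],"roll":-18,"fingers":1},{"translation":[0,0,0],"roll":-19,"fingers":1},{"translation":[0,0,0],"roll":-20,"fingers":1}])

```text
clock: 22.27
eef_pos: [0.5714, 0.0355, 0.1733]
tool_rot: [0.506, 0.863, 0.0, 0.001]
ft_force: [-1.0, -2.4, 6.0]
grip_width: 0.0164
```

```bash
python3 - <<'E'
from h import *
go(571.2,36.3,173.3,143.9); print(bot.get_obs()['ft_force'],bot.get_obs()['ft_torque'])
a=cam('top'); 
w=cam('wrist')
m=mask(w,(0,120,40),(6,255,255))|mask(w,(172,120,40),(180,255,255))
print('red',rect(w,m,.142))
E
```

```text
at [571.4  35.5 173.3] th 119.3 tilt [ 0.0017 -0.0007] -> cm [ 0.08  0.02 -0.  ] roll -24.6 rows>= 3.4 t 22.27
[-1.01246148 -2.42394785  6.01887328] [-0.11099964  0.17841352 -0.06056298]
red (array([497.3,  -7.6]), array([59.2, 54.5]), -60.7)
```

The platter is following: the red tin has turned 35.5°, the same as the tool. I'll finish the remaining 24.5°.

play_rows(motion=[{"translation":[0,0,0],"roll":-1,"fingers":1},{"translation":[0,0,0],"roll":-2.1,"fingers":1},{"translation":[0,0,0],"roll":-3.3,"fingers":1},{"translation":[0,0,0],"roll":-4.6,"fingers":1},{"translation":[0,0,0],"roll":-6,"fingers":1},{"translation":[0,0,0],"roll":-7.5,"fingers":1},{"translation":[0,0,0],"roll":-9,"fingers":1},{"translation":[0,0,0],"roll":-10.5,"fingers":1},{"translation":[0,0,0],"roll":-12,"fingers":1},{"translation":[0,0,0],"roll":-13.5,"fingers":1},{"translation":[0,0,0],"roll":-15,"fingers":1},{"translation":[0,0,0],"roll":-16.5,"fingers":1},{"translation":[0,0,0],"roll":-18,"fingers":1},{"translation":[0,0,0],"roll":-19.3,"fingers":1},{"translation":[0,0,0],"roll":-20.5,"fingers":1},{"translation":[0,0,0],"roll":-21.6,"fingers":1},{"translation":[0,0,0],"roll":-22.6,"fingers":1},{"translation":[0,0,0],"roll":-23.4,"fingers":1},{"translation":[0,0,0],"roll":-24,"fingers":1},{"translation":[0,0,0],"roll":-24.4,"fingers":1}])

```text
clock: 24.03
eef_pos: [0.5717, 0.0352, 0.1733]
tool_rot: [0.312, 0.95, -0.0, 0.001]
ft_force: [0.3, -2.7, 5.3]
grip_width: 0.0168
```

play_rows(motion=[{"translation":[0,0,0],"roll":-0.1,"fingers":1},{"translation":[0,0,0],"roll":-0.1,"fingers":1},{"translation":[0,0,0],"roll":-0.1,"fingers":1},{"translation":[0,0,0],"roll":-0.1,"fingers":1}])

```text
clock: 24.37
eef_pos: [0.5717, 0.0352, 0.1733]
tool_rot: [0.311, 0.95, -0.0, 0.001]
ft_force: [0.2, -2.2, 4.8]
grip_width: 0.0167
```

```bash
python3 - <<'E'
from h import *
go(571.2,36.3,173.3,143.9); print(bot.get_obs()['ft_force'],bot.get_obs()['ft_torque'])
E
```

```text
at [571.7  35.2 173.3] th 143.8 tilt [ 0.0023 -0.0016] -> cm [ 0.11  0.06 -0.  ] roll -0.1 rows>= 0.0 t 24.37
[ 0.17728506 -2.24206298  4.75151758] [-0.34659688  0.07649298  0.17697399]
```

play_rows(motion=[{"translation":[0,0,0],"roll":0,"fingers":0.5},{"translation":[0,0,0],"roll":0,"fingers":0.2},{"translation":[0,0,0],"roll":0,"fingers":-0.2},{"translation":[0,0,0],"roll":0,"fingers":-0.6},{"translation":[0,0,0],"roll":0,"fingers":-0.6},{"translation":[0,0,0],"roll":0,"fingers":-0.6},{"translation":[0,0,-1],"roll":0,"fingers":-0.6},{"translation":[0,0,-3],"roll":0,"fingers":-0.6},{"translation":[0,0,-6],"roll":0,"fingers":-0.6},{"translation":[0,0,-9],"roll":0,"fingers":-0.6},{"translation":[0,0,-12],"roll":0,"fingers":-0.6},{"translation":[0,0,-15],"roll":0,"fingers":-0.6},{"translation":[0,-3,-16],"roll":0,"fingers":-0.6},{"translation":[0,-6,-16],"roll":0,"fingers":-0.6},{"translation":[0,-8,-16],"roll":0,"fingers":-0.6},{"translation":[0,-8,-16],"roll":0,"fingers":-0.6},{"translation":[0,-8,-16],"roll":0,"fingers":-0.6},{"translation":[0,-8,-16],"roll":0,"fingers":-0.6}])

```text
clock: 25.87
eef_pos: [0.5238, -0.0282, 0.3329]
tool_rot: [0.311, 0.95, 0.0, 0.0]
ft_force: [0.2, 0.2, 0.2]
grip_width: 0.0683
```

```bash
python3 - <<'E'
from h import *
w=cam('wrist','w8.png'); s=cam('scene')
m=mask(w,(0,120,40),(6,255,255))|mask(w,(172,120,40),(180,255,255))
c=np.array([570,35.5]);r=np.radians(-6+60); print('expected centre',c-105*np.array([np.cos(r),np.sin(r)]),54)
print('red',rect(w,m,.142))
h=mask(w,(3,110,30),(17,255,255)); u,v=proj(w,[[.57,.0355,.181]])[0].astype(int); k=np.zeros_like(h); cv2.circle(k,(u,v),60,1,-1); print('handle',rect(w,h*k,.181))
b=np.hstack([w['pixels'],])
z=cv2.resize(s['pixels'][150:300,230:390],(448,420),interpolation=2)
cv2.imwrite('pics/c8.png',cv2.resize(np.hstack([b,z]),(800,333))[:,:,::-1])
print(bot.get_obs()['eef_pos'],bot.get_obs()['clock'])
E
```

```text
expected centre [508.28254851 -49.44678441] 54
red (array([510.2, -51.6]), array([94.3, 59.1]), 53.8)
handle (array([568.9,  32.7]), array([75.3, 17.8]), 54.3)
[ 0.52399659 -0.02779004  0.33233222] 25.9667
```

View pics/c8.png

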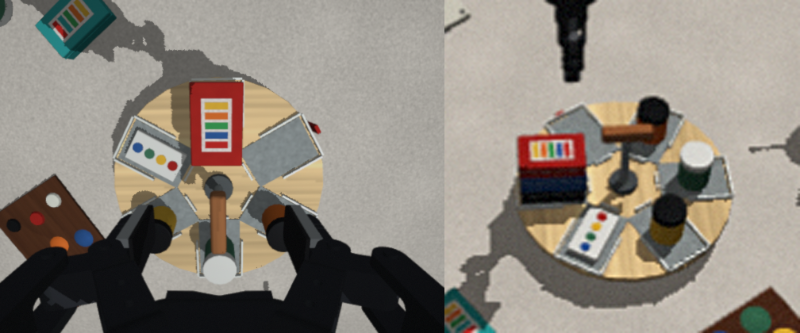

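The column stands square: red at 53.8°, handle at 54.3°, so the platter has turned about 60°. The scene view shows black, blue and red flush, with the empty bay at the pointer. The arm is clear, so I'm handing in.

```bash
python3 -c "
from h import *
print(bot.job_done())"
```

```text
the job is handed in; nothing more can be done
None
```

The job is handed in at about 26 s of the 64 s allowed; `job_done()` gives no verdict. Blue went onto black and red onto blue. I lowered each until the wrist force showed contact, then released. I then turned the carousel 60° anticlockwise by its handle and let go with the arm clear.

**Stacking:**

| Tin | Lid centre (mm) | Angle |
|---|---|---|
| Black | (465.5, 46.9) | -6.1° |
| Blue | (464.9, 45.6) | -6.1° |
| Red | (465.1, 45.5) | -6.2° |

Every tin is within about 1.5 mm of the one below it.

**After the turn:** the red tin reads 53.8° and the handle 54.3°, both about 60° from the start. Red's centre is about 3 mm from where a pure 60° turn should put it, and this includes camera error. In the last picture the three tins stand flush and the empty bay is at the pointer.

**Disagreements and gaps:**
- The top camera put the black tin about 4 mm off in y, because its dark outline took in the shadow. I used the closer wrist view.
- The first and last handle readings differ by about 3 mm (top against wrist view at the start, wrist view at the end); the scene camera differed by about 8 mm. The grip confirmed the wrist value.
- I did not re-measure the bottle and brush pot at the end; the arm never went near them.

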